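Complete the reagent row and close its retaining bar

ROBOT

A 6-joint arm with a two-finger parallel gripper is mounted at the origin on the work surface. World frame = base frame: x ahead of the robot, y to its left, z up, the work surface at z = 0. Lengths are in mm, angles in rad, forces in N, time in s.
With the tool pointing down it reaches from about 275 to 1000 mm from the base axis. Payload 8.4 kg.
Tool frame: the origin (TCP) lies between the finger pads; the fingertips stand 17 mm ahead of it and the grasp point (between the pads) lies 2 mm behind it; z points along the fingers, y is the line along which they close (so a half turn about z gives the same grasp; the last joint's range is limited). The gripper opens to 85 mm and grips with 20 to 120 N. Pads are 22 mm wide; open, the fingers measure 114 mm over their backs; the gripper's body (76 mm by 85 mm) begins 54 mm behind the grasp point. The pads swing forward as they close: fully open they stand 13 mm farther back than shut.
Start: joints at [-1.327, 0.353, 1.633, -0, 1.155, -0.002], TCP at [152.081, -606.217, 211.881] pointing down, gripper open.
Joint ranges: [-2.63, 2.63], [-0.92, 2.1], [0.06, 2.66], [-1.3, 4.44], [0, 2.69], [-3.02, 3.02]. Speed limits (rad/s): [2.22, 2.22, 2.79, 3.14, 3.14, 3.14].

INTERFACE

Orientations are given as [roll, pitch, yaw] about the fixed x, y, z axes, in that order (R = Rz(yaw) Ry(pitch) Rx(roll)).
In Python, from rig import sense, grab_frame, sign_off gives the robot as it stands. The module is installed in compiled form; this text tells all that it offers.
- The arm moves only by the tool send_rows, never from a script. Its argument "moves" is a list that holds one entry, the list of rows, each a list of 7 numbers: the shift along the world's x, y, z in m, then the turn, a rotation vector about the world's x, y, z in rad, then the opening, from -1 (shut) to 1 (fully open). In form: [[[dx, dy, dz, rx, ry, rz, jaw], ...]]. A call has 1 to 10 rows; each row shifts and turns the commanded pose from where the row before left it; what a row does not reach is not made up. A row lasts 1/10 s, in which the tool goes at most 50 mm and 8.59 degrees, less where a joint would pass 70% of its speed; a pose out of reach is approached as far as the arm can. A call with a gripper value outside its range is refused whole. The fingers move at their own pace and stop on an object; "grip_force" is the grip in N (left out, the last holds). Time passes only in rows, so rows that do not move let the fingers close. It gives the time, the measured TCP pose, the force, the opening and the grip force at its end, in the units of the state.
- sense(): the state, without advancing time (a new reading comes with each control period).
- grab_frame(name): name is "scene" or "top" or "wrist"; returns a dict with "img" (420x560x3 uint8, red, green, blue), "mtx" (3x3 intrinsics, pixels), "rvec" (rotation vector, rad) and "tvec" (3), from world to camera coordinates, as OpenCV has them; the wrist camera has in their place "T_tool_cam" (4x4, takes a point from camera to tool coordinates, whose origin is the TCP and whose axes are the flange's). Camera axes: x right, y down, z forward; pixel columns grow to the right and rows downward; lengths in mm; the calibration is good to about 2 mm. A picture is of the moment at which its call begins: read the wrist's pose just before it. There is no depth.
- sign_off(): hands the job in; it is judged then, once.
The state is a dict: "clock": time; "qpos": joint angles; "qvel": joint speeds; "joint_efforts": joint torques, N m; "eef_pos": TCP position; "tcp_rot": TCP orientation; "contact_force": force on the tool from outside, world axes, zero at the start; "wrist_torque": the same for the moment, N m; "opening": opening from 0.0 (shut) to 1.0 (fully open); "grasp_force": force on a finger pad.
Only numpy, scipy, OpenCV 4.12 (cv2) and the standard library are available. Lean on these libraries where they do the work, as an engineer would, in place of code of your own. Each camera call takes 0.05 s, during which the arm holds its last target. There are 200 camera calls.

TASK

Complete the row of reagent bottles on the low shelf: stand the blue-capped and the yellow-capped bottle upright beside the red-capped one, each square in front of the tag of its own colour, back near the rear rail, with a label facing the front. With all three standing in a neat row, swing the orange retaining bar over and down in front of them until it rests in the yellow catch. Do not tip any bottle over, and leave the tube rack, the tip box and the timer where they are.

Things in the scene. Friction and masses are not known exactly. Their poses are not given: they have to be found in the camera images.
- shelf: Low white fixed shelf (mm). Origin: centre of its underside, at bench level; x to its rear (away from the robot), y along the row to the hinge end. Board top 30 above the bench, x -62 to 62, y -145 to 145. Bottle places are centred at y = 70, 0, -70 and x = 0 (the row's centre line; at x = 5 a bottle touches the rear rail). A dark hinge post (92 high) stands at x -62 to -51, y 122.
- rail (a point): Middle of the upper front edge of the shelf's aluminium rear rail: shelf x = 28, 70 above the bench (mm). The rail runs along the whole row, 30 thick and 40 high above the board; the coloured tags lie on its top.
- catch (a point): Where the closed bar's underside rests: between the two prongs of the yellow catch at the front of the shelf, shelf x = -45, y = -108, 67 above the bench (mm); the prongs rise to 82 and span x -60 to -30.
- tag_red: Flat red tag, 26 by 46 by 3 mm, on top of the shelf's rear rail. It marks the place of the red-capped bottle, straight in front of it (towards the shelf's -x). Origin: centre of its underside, 43 mm behind the row's centre line; axes parallel to the shelf's.
- tag_blue: Flat blue tag, 26 by 46 by 3 mm, on top of the shelf's rear rail. It marks the place of the blue-capped bottle, straight in front of it (towards the shelf's -x). Origin: centre of its underside, 43 mm behind the row's centre line; axes parallel to the shelf's.
- tag_yellow: Flat yellow tag, 26 by 46 by 3 mm, on top of the shelf's rear rail. It marks the place of the yellow-capped bottle, straight in front of it (towards the shelf's -x). Origin: centre of its underside, 43 mm behind the row's centre line; axes parallel to the shelf's.
- bottle_red: (mm) White flat-sided plastic reagent bottle with a round red screw cap: body 46 (its x) by 62 (its y) by 80 tall; cap 38 in diameter, from 92 to 120 above the underside; 0.2 to 0.4 kg. Both wide faces (its +x and -x) carry the same label with a coloured band. Origin: centre of the underside, z up. It already stands in its place on the shelf.
- bottle_blue: (mm) White flat-sided plastic reagent bottle with a round blue screw cap: body 46 (its x) by 62 (its y) by 80 tall; cap 38 in diameter, from 92 to 120 above the underside; 0.2 to 0.4 kg. Both wide faces (its +x and -x) carry the same label with a coloured band. Origin: centre of the underside, z up. It starts on the open bench in front of the shelf.
- bottle_yellow: (mm) White flat-sided plastic reagent bottle with a round yellow screw cap: body 46 (its x) by 62 (its y) by 80 tall; cap 38 in diameter, from 92 to 120 above the underside; 0.2 to 0.4 kg. Both wide faces (its +x and -x) carry the same label with a coloured band. Origin: centre of the underside, z up. It starts on the open bench in front of the shelf.
- bar (a joint): Angle of the orange retaining bar (rad): 0 when it lies level in the yellow catch (its stop), growing as its handle end rises; 1.57 upright; it starts leaning outwards past upright at 1.65 to 2.0. A stiff hinge lets it stay where it is left; about 2 N at the handle moves it.
- bar_hinge (a point): The bar's hinge axis, parallel to the shelf's x, 75 above the bench (mm) at shelf x = -45, y = 122. The bar (12 thick in x, 16 high, reaching 257 from the hinge) swings in an upright plane along the front of the shelf.
- bar_grip (a point): Grip point on the axis of the bar's handle, a black round rod 14 in diameter that stands out 70 from the bar's front towards the shelf's -x, parallel to the hinge axis and 250 from it. The point is 39 out from the bar, 31 from the rod's free end; bar closed: shelf x = -90, y = -128, 75 above the bench (mm). The rod can turn between the fingers of a gripper pointing down.
- tube_rack: Bystander: white rack of red-capped tubes, 200 by 70, 103 mm tall. Origin: centre of its underside.
- tip_box: Bystander: blue box with red lid, 87 by 124, 64 mm tall. Origin: centre of its underside.
- timer: Bystander: black bench timer, 90 by 70, 22 mm tall. Origin: centre of its underside.
Things that resemble listed ones, but are neither listed nor needed, are in the scene too. Leave any green look-alike of the bottle_yellow alone.

How it is judged:
By the outcome, as a careful person would: the job done as asked, in the order asked, and still so for the second after the job is handed in, with the robot touching nothing.
It also fails if it takes over 67 s, if anything falls off the work surface, if the arm or the gripper's body presses on something with over 40 N, if the wrist force passes 120 N, or if a joint passes its speed limit or range.

## Working session

There is one attempt and no reset: what is moved stays moved. The work goes in short steps, Python scripts to look and compute and a tool call to move; the robot and the scene stay as the last step left them, time stands still between calls to the robot, and variables do not carry over. Pictures are saved under pics/ and viewed, at most 10 in all, crops included, and the job is handed in when it is done.

Besides the shell and the picture viewer there is one more tool, called after "Request:" by a JSON object that holds its "name" and its "arguments". send_rows: Moves the arm, as the interface text tells. Its arguments: {"type":"object","properties":{"moves":{"type":"array"},"grip_force":{"type":"number"}},"required":["moves"]}

```bash
mkdir -p pics
cat > h.py <<'E'
import numpy as np, cv2
from rig import sense, grab_frame
def save(name,f):
    g=grab_frame(f); cv2.imwrite(f'pics/{name}.png',g['img'][:,:,::-1])
    np.savez(f'pics/{name}.npz',**{k:np.array(v) for k,v in g.items()}); return g
def ray(name,uv):
    g=np.load(f'pics/{name}.npz'); R=cv2.Rodrigues(g['rvec'])[0]; t=g['tvec'].ravel()
    d=R.T@np.linalg.inv(g['mtx'])@np.array([*uv,1.]); return -R.T@t,d/np.linalg.norm(d)
def atz(name,uv,z):
    c,d=ray(name,uv); return c+d*(z-c[2])/d[2]
def tri(a,ua,b,ub):
    A=[];y=[]
    for c,d in (ray(a,ua),ray(b,ub)):
        P=np.eye(3)-np.outer(d,d); A.append(P); y.append(P@c)
    p=np.linalg.lstsq(np.vstack(A),np.hstack(y),rcond=None)[0]
    return p,[np.linalg.norm(a_@p-y_) for a_,y_ in zip(A,y)]
def proj(name,p):
    g=np.load(f'pics/{name}.npz'); return cv2.projectPoints(np.array(p,float).reshape(-1,1,3),g['rvec'],g['tvec'],g['mtx'],None)[0].reshape(-1,2)
E
python3 - <<'E'
from h import *
a=save('scene0','scene');b=save('top0','top')
print(sense())
E
```

```text
{'clock': 0.1, 'qpos': array([-1.32736801e+00,  3.53610478e-01,  1.63407541e+00, -2.17194488e-05,
        1.15519479e+00, -2.41527085e-03]), 'qvel': array([-2.06236583e-03, -1.58896679e-03, -1.95781831e-03, -5.65386772e-04,
        4.71639427e-05,  8.10679192e-04]), 'joint_efforts': array([-1.41995573e-03, -6.06359267e+01, -3.42821646e+01, -1.63793510e-05,
        3.98249977e-03,  7.49473230e-07]), 'eef_pos': array([ 151.98155393, -605.76342198,  211.21034477]), 'tcp_rot': array([-3.14030459e+00,  1.67482627e-05,  2.45852378e-01]), 'contact_force': array([ 0.7981058 , -0.38327522, -0.03777341]), 'wrist_torque': array([-0.02189964,  0.0331897 , -0.01783107]), 'grasp_force': 0.0, 'opening': 1.0025831616152645}
```

View pics/scene0.png

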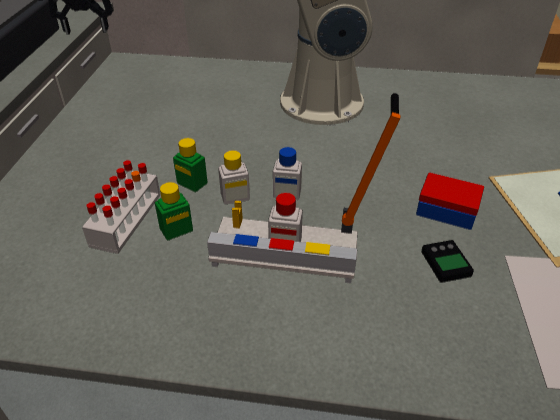

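View pics/top0.png

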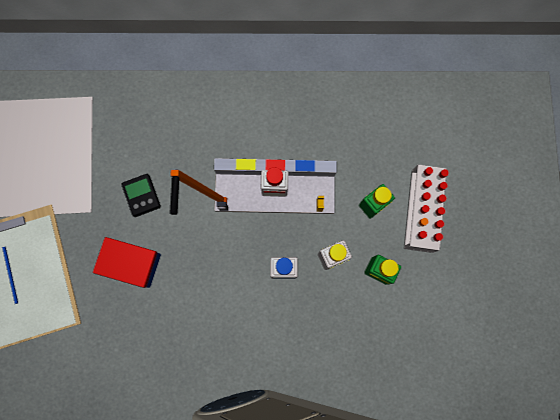

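The scene camera looks back at the robot. The shelf is at scene (285,245) and top (275,187). The blue bottle is at scene (288,175) and top (284,267), and the white yellow-capped one at scene (233,178) and top (338,253). Next I'll look at enlarged crops.

Run:
```python
import cv2
for n,(x0,y0,w,h),s in (('scene0',(200,85,210,190),3.8),('top0',(160,145,200,145),4)):
    i=cv2.imread(f'pics/{n}.png')[y0:y0+h,x0:x0+w]; i=cv2.resize(i,None,fx=s if s==4 else 3,fy=s if s==4 else 3,interpolation=cv2.INTER_CUBIC)
    cv2.imwrite(f'pics/{n}c.png',i)
```

```text
(no output)
```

View pics/scene0c.png

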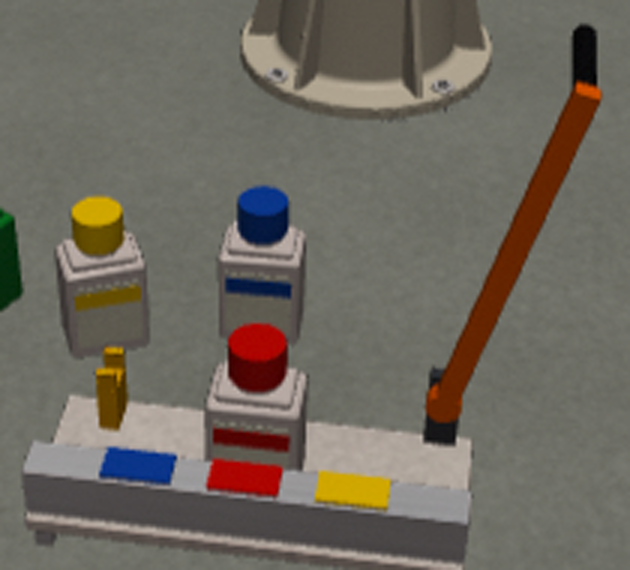

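View pics/top0c.png

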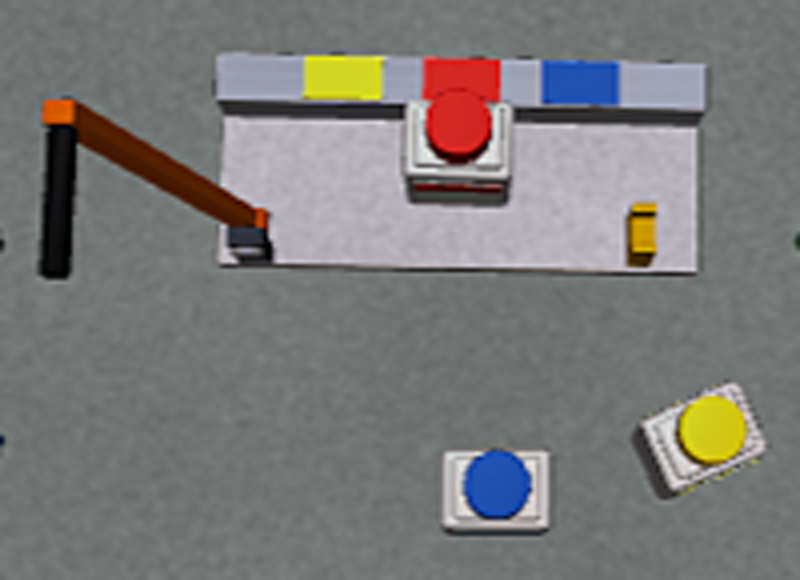

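Crops show cap tops at scene yellow (97,210), blue (263,202), red (257,340), and the same caps at top (713,428), (497,481), (459,122). Tags and rail are clear in both. The shelf is turned slightly, about 1°.

Run:
```python
from h import *
np.set_printoptions(precision=1,suppress=True)
S=lambda u,v:(200+(u+.5)/3-.5,85+(v+.5)/3-.5); T=lambda u,v:(160+(u+.5)/4-.5,145+(v+.5)/4-.5)
P={'capY':((97,210),(713,428)),'capB':((263,202),(498,482)),'capR':((257,340),(458,123)),
'tagB':((139,467),(580,83)),'tagR':((245,478),(461,80)),'tagY':((353,491),(343,78)),
'rail-backL?':((25,472),(705,64)),'railfront_Yend':((470,490),(217,102)),'railfront_-Yend':((36,445),(704,108)),
'boardfront_-Y':((70,398),(697,272)),'handle_tip':((584,36),(55,276)),'bar_end':((588,92),(59,106))}
for k,(a,b) in P.items():
    p,e=tri('scene0',S(*a),'top0',T(*b)); print(k,p,np.array(e))
for n in('scene0','top0'):print(n,ray(n,(280,210))[0])
# z=80 body corners from top view
for k,z,pts in (('blue80',80,[(444,452),(549,451),(548,521)]),('yel80',80,[(640,424),(738,383),(764,440),(672,488)]),('red',110,[(406,103),(513,105)]),
 ('board',30,[(697,272),(219,265)]),('railtop',70,[(217,102),(704,108),(705,64),(217,55)]),('tagsB',73,[(543,62),(619,65),(618,104),(542,102)]),('tagsY',73,[(306,56),(384,58),(382,99),(303,98)])):
    for p in pts: print(k,atz('top0',T(*p),z))
```

```text
capY [ 465.2 -168.4  119.6] [0.3 0.3]
capB [436.3 -49.7 117.9] [0.2 0.2]
capR [630.7 -28.8 149.1] [0.5 0.5]
tagB [ 674.9 -100.4   70. ] [0.1 0.1]
tagR [676.6 -30.3  71.2] [0.3 0.3]
tagY [678.1  39.4  70.5] [0.2 0.2]
rail-backL? [ 687.  -174.4   67.4] [0.9 0.9]
railfront_Yend [664.3 113.6  67.9] [0.4 0.4]
railfront_-Yend [ 660.3 -173.4   66.4] [0.8 0.8]
boardfront_-Y [ 568.7 -172.6   26.3] [0.1 0.1]
handle_tip [517.3 154.5 315.8] [0.3 0.3]
bar_end [594.9 153.7 323.4] [0.2 0.2]
scene0 [1397.1   66.1  798.6]
top0 [ 361.3  -30.1 1212.8]
blue80 [456.1 -19.7  80. ]
blue80 [456.3 -79.3  80. ]
blue80 [416.8 -78.4  80. ]
yel80 [ 471.4 -131.4   80. ]
yel80 [ 494.7 -188.1   80. ]
yel80 [ 461.9 -202.1   80. ]
yel80 [ 435.  -148.9   80. ]
red [652.3   1.3 110. ]
red [651.1 -59.6 110. ]
board [ 568.1 -172.1   30. ]
board [573.3 115.8  30. ]
railtop [663.7 113.7  70. ]
railtop [ 659.5 -173.7   70. ]
railtop [ 686.4 -175.    70. ]
railtop [692.4 114.2  70. ]
tagsB [686.9 -78.6  73. ]
tagsB [ 685.1 -123.6   73. ]
tagsB [ 661.3 -122.6   73. ]
tagsB [662.6 -77.8  73. ]
tagsY [690.8  61.4  73. ]
tagsY [689.5  15.4  73. ]
tagsY [664.6  16.5  73. ]
tagsY [665.3  62.9  73. ]
```

Request:
{"name": "send_rows", "arguments": {"moves": [[[0.02,0.04,0,0,0,0.1,1],[0.02,0.04,0,0,0,0.1,1],[0.02,0.04,0,0,0,0.1,1],[0.02,0.04,0,0,0,0.1,1],[0.02,0.04,0,0,0,0.1,1],[0.02,0.04,0,0,0,0.1,1],[0.02,0.04,0,0,0,0.1,1],[0.02,0.04,0,0,0,0.1,1],[0.02,0.04,0,0,0,0.1,1],[0.02,0.04,0,0,0,0.1,1]]]}}

```text
clock: 1.1
eef_pos: [352.4, -204.5, 211.9]
tcp_rot: [3.141, 0.0, 1.25]
contact_force: [0.9, -0.6, -0.6]
opening: 0.999
grasp_force: 0.0
```

Request:
{"name": "send_rows", "arguments": {"moves": [[[0.021,0.038,0,0,0,0.08,1],[0.021,0.038,0,0,0,0.08,1],[0.021,0.038,0,0,0,0.08,1],[0.021,0.04,0,0,0,0.08,1],[0,0,-0.03,0,0,0,1],[0,0,-0.03,0,0,0,1],[0,0,-0.03,0,0,0,1],[0,0,-0.02,0,0,0,1],[0,0,0,0,0,0,1]]], "grip_force": 50}}

```text
clock: 2.0
eef_pos: [433.8, -51.9, 99.5]
tcp_rot: [-3.136, -0.001, 1.566]
contact_force: [0.2, 0.3, -0.1]
opening: 1.0
grasp_force: 0.0
```

Run:
```python
from h import *
s=sense();print(s['eef_pos'],s['tcp_rot'],s['qpos'])
g=grab_frame('wrist')
print(g['T_tool_cam'],g['mtx'])
cv2.imwrite('pics/w1.png',g['img'][:,:,::-1])
```

```text
[433.78617816 -51.85773205  99.53999517] [-3.13624939e+00 -6.25442121e-04  1.56596936e+00] [-1.22410841e-01  2.22170263e-01  2.11991568e+00 -7.93310219e-06
  8.04886459e-01 -1.17580034e-01]
[[ 3.16769489e-05 -9.51916218e-01 -3.06358471e-01  7.87121730e+01]
 [ 9.99999338e-01  3.82492442e-04 -1.08508124e-03  1.52955973e-01]
 [ 1.15008623e-03 -3.06358234e-01  9.51915600e-01 -1.62124621e+02]
 [ 0.00000000e+00  0.00000000e+00  0.00000000e+00  1.00000000e+00]] [[293.18977511   0.         279.08017008]
 [  0.         293.18977511 208.7183056 ]
 [  0.           0.           1.        ]]
```

View pics/w1.png

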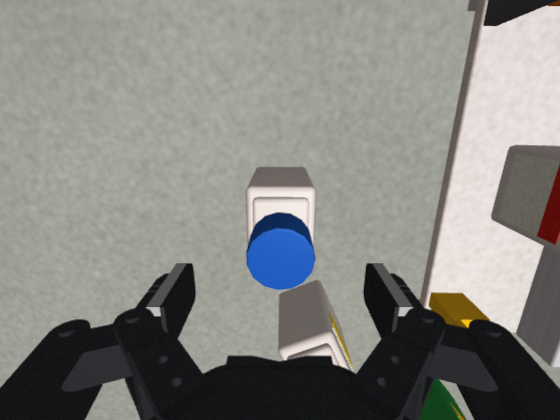

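The wrist view shows the blue cap at (281,257), centred between the fingers at x 192 and 365. It needs a nudge of about 3 mm in y, then the grip.

Request:
{"name": "send_rows", "arguments": {"moves": [[[0.0015,0.003,0.002,0,0,0,1],[0,0,0,0,0,0,-1],[0,0,0,0,0,0,-1],[0,0,0,0,0,0,-1],[0,0,0,0,0,0,-1],[0,0,0,0,0,0,-1],[0,0,0,0,0,0,-1],[0,0,0,0,0,0,-1],[0,0,0,0,0,0,-1]]]}}

```text
clock: 2.95
eef_pos: [437.5, -49.2, 103.8]
tcp_rot: [-3.141, -0.0, 1.566]
contact_force: [0.1, -0.6, -0.1]
opening: 0.004
grasp_force: 0.0
```

Run:
```python
from h import *
s=sense();print(s['eef_pos'],s['tcp_rot'],s['clock'])
g=save('scene1','scene');w=grab_frame('wrist')
a=g['img'][85:275,150:410]
a=cv2.resize(a,None,fx=2,fy=2); b=w['img'][130:420]
b=cv2.resize(b,(520,270)); im=np.vstack([a,b])[:, :, ::-1]
im=cv2.resize(im,None,fx=.9,fy=.9);print(im.shape); cv2.imwrite('pics/v2.png',im)
```

```text
[437.53688128 -49.20819499 103.82903684] [-3.14143372e+00 -3.77506798e-05  1.56578288e+00] 2.95
(585, 468, 3)
```

View pics/v2.png

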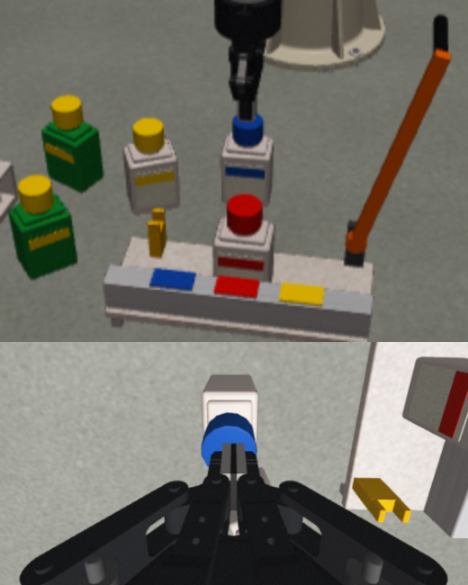

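Run:
```python
from h import *
import numpy as np
p=[(437.5,-49.2,z) for z in (87,104,120,135,150,170,200)]
uv=proj('scene1',p); print(uv.round(1))
print('caps',proj('scene1',[(436.3,-49.7,120),(465.2,-168.4,120)]))
s=cv2.imread('pics/scene1.png')[85:185,255:315]; s=cv2.resize(s,None,fx=6,fy=6,interpolation=cv2.INTER_CUBIC)
w=grab_frame('top'); cv2.imwrite('pics/top1.png',w['img'][:,:,::-1])
t=cv2.imread('pics/top1.png')[215:305,240:340]; t=cv2.resize(t,(400,600*1*90//100),interpolation=cv2.INTER_CUBIC)
t=cv2.resize(t,(400,360));t=np.vstack([t,np.zeros((240,400,3),np.uint8)])
cv2.imwrite('pics/v3.png',np.hstack([s,t]))
```

```text
[[287.4 163.6]
 [287.5 157.4]
 [287.6 151.5]
 [287.6 145.9]
 [287.7 140.2]
 [287.8 132.4]
 [287.9 120.4]]
caps [[287.42102924 151.20807507]
 [232.13955465 154.52696719]]
```

View pics/v3.png

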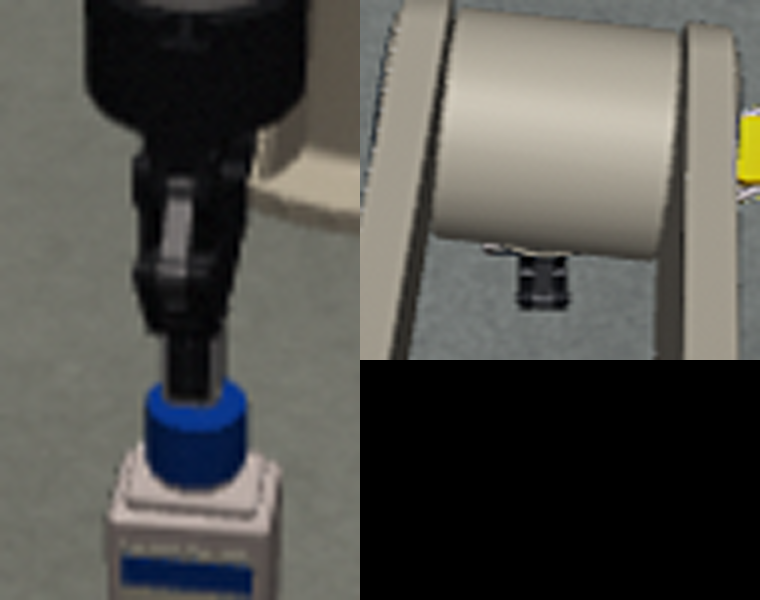

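The fingers closed just above the cap. In the scene crop the tips end at (190,400), on the cap top at z≈121, while the TCP reads 104. So the real fingertips sit about 17 mm behind the reported TCP, about 35 mm off the text. The wrist view gives the same (open tips at tool z≈-33). I'll open and go about 36 mm lower.

Request:
{"name": "send_rows", "arguments": {"moves": [[[0,0,0,0,0,0,1],[0,0,0,0,0,0,1],[0,0,0,0,0,0,1],[-0.001,0.002,0,0,0,0,1],[0,0,0,0,0,0,1],[0,0,-0.012,0,0,0,1],[0,0,-0.012,0,0,0,1],[0,0,-0.011,0,0,0,1],[0,0,0,0,0,0,1]]]}}

```text
clock: 4.0
eef_pos: [435.1, -47.1, 66.9]
tcp_rot: [-3.138, -0.0, 1.566]
contact_force: [0.6, 0.2, 0.1]
opening: 1.001
grasp_force: 0.0
```

Request:
{"name": "send_rows", "arguments": {"moves": [[[0,0,0,0,0,0,-1],[0,0,0,0,0,0,-1],[0,0,0,0,0,0,-1],[0,0,0,0,0,0,-1],[0,0,0,0,0,0,-1],[0,0,0,0,0,0,-1]]]}}

```text
clock: 4.6
eef_pos: [436.7, -47.2, 69.4]
tcp_rot: [3.141, 0.0, 1.566]
contact_force: [-1.8, -0.2, 5.7]
opening: 0.434
grasp_force: 49.5
```

Request:
{"name": "send_rows", "arguments": {"moves": [[[0,0,0.01,0,0,0,-1],[0,0,0.03,0,0,0,-1],[0,0,0.03,0,0,0,-1],[0,0,0.03,0,0,0,-1],[0,0,0.025,0,0,0,-1],[0.01,-0.01,0,0,0,-0.02,-1],[0.025,-0.015,0,0,0,0,-1],[0.025,-0.015,0,0,0,0,-1],[0.025,-0.01,0,0,0,0,-1],[0.025,0,0,0,0,0,-1]]], "grip_force": 70}}

```text
clock: 5.6
eef_pos: [547.4, -99.0, 192.6]
tcp_rot: [-3.141, 0.0, 1.544]
contact_force: [0.3, -0.3, -2.9]
opening: 0.425
grasp_force: 70.6
```

Request:
{"name": "send_rows", "arguments": {"moves": [[[0.025,0,0,0,0,0,-1],[0.025,0,0,0,0,0,-1],[0.02,0,0,0,0,0,-1],[0.01,0,0,0,0,0,-1],[0,0,0,0,0,0,-1],[0,0,0,0,0,0,-1]]]}}

```text
clock: 6.2
eef_pos: [625.6, -97.4, 193.0]
tcp_rot: [-3.14, -0.0, 1.545]
contact_force: [-0.4, 0.1, -2.8]
opening: 0.425
grasp_force: 70.7
```

Run:
```python
from h import *
s=sense();print(s['eef_pos'],s['tcp_rot'],s['contact_force'],s['opening'])
a=save('scene2','scene')['img'][95:275,190:350];w=grab_frame('wrist')['img'];t=save('top2','top')['img'][150:230,240:340]
a=cv2.resize(a,(480,540),interpolation=cv2.INTER_CUBIC); w=cv2.resize(w,(320,240)); t=cv2.resize(t,(320,256),interpolation=cv2.INTER_CUBIC)
r=np.vstack([w,t,np.zeros((44,320,3),np.uint8)])
cv2.imwrite('pics/v4.png',np.hstack([a,r])[:,:,::-1])
```

```text
[625.55300081 -97.3891757  193.0066086 ] [-3.13970800e+00 -1.21100475e-04  1.54549418e+00] [-0.40046695  0.12680353 -2.77154649] 0.4250387948206414
```

View pics/v4.png

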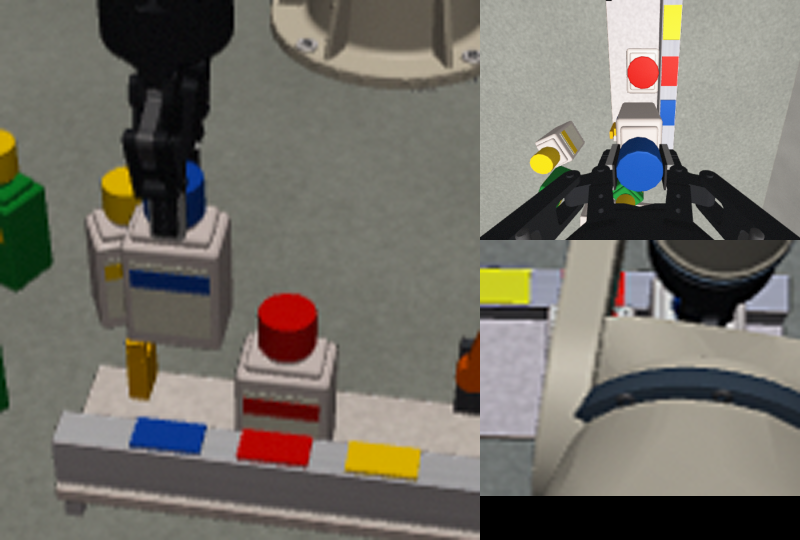

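Blue is held upright, its label facing the camera squarely and the cap between the fingers. It needs 7 mm more in x, then lowering.

Request:
{"name": "send_rows", "arguments": {"moves": [[[0.007,0,0,0,0,0,-1],[0,0,-0.015,0,0,0,-1],[0,0,-0.02,0,0,0,-1],[0,0,-0.02,0,0,0,-1],[0,0,-0.02,0,0,0,-1],[0,0,-0.01,0,0,0,-1],[0,0,0,0,0,0,-1],[0,0,0,0,0,0,-1]]]}}

```text
clock: 7.15
eef_pos: [633.8, -97.2, 109.1]
tcp_rot: [3.141, 0.0, 1.546]
contact_force: [0.9, 0.3, -1.8]
opening: 0.428
grasp_force: 70.8
```

Request:
{"name": "send_rows", "arguments": {"moves": [[[-0.001,0,-0.004,0,0,0,-1],[0,0,-0.003,0,0,0,-1],[0,0,-0.001,0,0,0,-1],[0,0,0,0,0,0,-1]]]}}

```text
clock: 7.55
eef_pos: [632.6, -97.2, 100.9]
tcp_rot: [3.142, 0.0, 1.546]
contact_force: [-0.1, 0.7, -2.7]
opening: 0.426
grasp_force: 70.8
```

Request:
{"name": "send_rows", "arguments": {"moves": [[[0,0,-0.001,0,0,0,-1],[0,0,-0.001,0,0,0,-1],[0,0,0,0,0,0,-1]]]}}

```text
clock: 7.85
eef_pos: [632.8, -97.3, 99.6]
tcp_rot: [3.141, 0.0, 1.546]
contact_force: [-1.3, 0.2, 3.9]
opening: 0.428
grasp_force: 71.5
```

Request:
{"name": "send_rows", "arguments": {"moves": [[[0,0,0,0,0,0,0.3],[0,0,0,0,0,0,1],[0,0,0,0,0,0,1],[0,0,0,0,0,0,1],[0,0,0.02,0,0,0,1],[0,0,0.03,0,0,0,1],[0,0,0.03,0,0,0,1],[0,0,0.03,0,0,0,1],[-0.02,0,0,0,0,0.04,1],[-0.04,-0.01,0,0,0,0.1,1]]], "grip_force": 50}}

```text
clock: 8.85
eef_pos: [574.6, -106.8, 210.1]
tcp_rot: [3.138, 0.001, 1.689]
contact_force: [-0.8, 0.6, 0.7]
opening: 0.998
grasp_force: 0.0
```

Request:
{"name": "send_rows", "arguments": {"moves": [[[-0.022,-0.012,0,0,0,0.06,1],[-0.022,-0.012,0,0,0,0.06,1],[-0.022,-0.013,0,0,0,0.06,1],[-0.022,-0.013,0,0,0,0.06,1],[-0.02,-0.012,0,0,0,0.06,1],[0,0,-0.03,0,0,0,1],[0,0,-0.03,0,0,0,1],[0,0,-0.02,0,0,0,1],[0,0,0,0,0,0,1],[0,0,0,0,0,0,1]]]}}

```text
clock: 9.85
eef_pos: [464.7, -169.2, 129.2]
tcp_rot: [-3.141, -0.0, 1.986]
contact_force: [-0.0, -0.2, -0.3]
opening: 0.999
grasp_force: 0.0
```

Run:
```python
from h import *
from scipy.spatial.transform import Rotation as Ro
s=sense();print(s['eef_pos'],s['tcp_rot'])
g=grab_frame('wrist');t=save('top3','top')
im=g['img'];cv2.imwrite('pics/w3.png',im[:,:,::-1])
hsv=cv2.cvtColor(im,cv2.COLOR_RGB2HSV); m=cv2.inRange(hsv,(22,150,190),(34,255,255))
n,l,st,c=cv2.connectedComponentsWithStats(m)
R=Ro.from_euler('xyz',s['tcp_rot']).as_matrix()
for k in range(1,n):
    if st[k,4]>150:
        M=g['T_tool_cam'];d=R@M[:3,:3]@np.linalg.inv(g['mtx'])@[*c[k],1]; o=s['eef_pos']+R@M[:3,3]
        print(st[k],c[k],o+d*(120-o[2])/d[2])
a=im; b=cv2.resize(cv2.cvtColor(t['img'],cv2.COLOR_RGB2BGR)[145:225,210:350],(560,320)[:2],interpolation=cv2.INTER_CUBIC)
im2=np.vstack([cv2.resize(a[:,:,::-1],(373,280)),cv2.resize(b,(373,213))]);cv2.imwrite('pics/v5.png',im2)
```

```text
[ 464.69926316 -169.239872    129.20746445] [-3.14135737e+00 -2.48842508e-04  1.98582733e+00]
[ 251  213   58   53 2395] [279.44592902 239.24634656] [ 463.64058213 -166.18648885  120.        ]
[419 226  24  21 257] [430.3618677 237.307393 ] [ 550.54022613 -126.38481732  120.        ]
[178 333  22  30 322] [189.83229814 346.66459627] [ 438.41076544 -269.60417309  120.        ]
```

View pics/v5.png

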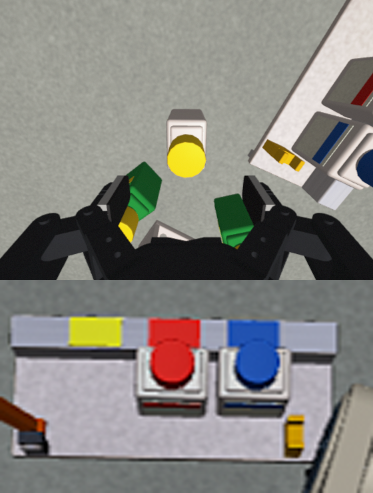

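The bottle is aligned between the fingers in the wrist view (cap at (279,239)). In the top crop blue stands beside red, about 2 px (crop) further to the rear. One picture view is left, so from here I'll measure numerically. Descend and grip.

Request:
{"name": "send_rows", "arguments": {"moves": [[[0,0.001,-0.02,0,0,0,1],[0,0,-0.025,0,0,0,1],[0,0,-0.015,0,0,0,1],[0,0,0,0,0,0,1],[0,0,0,0,0,0,-1],[0,0,0,0,0,0,-1],[0,0,0,0,0,0,-1],[0,0,0,0,0,0,-1],[0,0,0,0,0,0,-1],[0,0,0,0,0,0,-1]]]}}

```text
clock: 10.95
eef_pos: [465.3, -168.5, 70.0]
tcp_rot: [3.14, 0.001, 1.986]
contact_force: [-2.8, 0.0, 7.4]
opening: 0.434
grasp_force: 49.2
```

```bash
cat > m.py <<'E'
from h import *
H={'red':[(0,150,90),(6,255,255)],'blue':[(105,150,60),(120,255,255)],'yellow':[(26,150,120),(34,255,255)]}
def comps(n,c):
    im=np.load(f'pics/{n}.npz')['img'];m=cv2.inRange(cv2.cvtColor(im,cv2.COLOR_RGB2HSV),*map(np.array,H[c]))
    k,l,st,ce=cv2.connectedComponentsWithStats(m); return [(st[i].tolist(),ce[i].round(1).tolist()) for i in range(1,k) if st[i,4]>20]
E
python3 - <<'E'
from m import *
for c in ('red','blue','yellow'):
    for n in ('top3','top0'):
        print(c,n,[x for x in comps(n,c) if 200<x[1][0]<350 and x[1][1]<235])
g=save('scene3','scene')
for c in ('red','blue'): print(c,[x for x in comps('scene3',c) if 210<x[1][0]<350 and x[1][1]>170])
E
```

```text
red top3 [([266, 160, 19, 24, 380], [274.6, 170.2])]
red top0 [([266, 160, 19, 24, 380], [274.6, 170.2])]
blue top3 [([296, 160, 19, 24, 375], [305.5, 170.5])]
blue top0 [([296, 160, 19, 11, 201], [304.8, 165.2])]
yellow top3 [([236, 159, 20, 11, 203], [245.4, 164.0])]
yellow top0 [([236, 159, 20, 11, 203], [245.4, 164.0])]
red [([276, 193, 20, 13, 204], [285.4, 198.9]), ([269, 238, 25, 12, 241], [281.1, 243.5])]
blue [([240, 190, 19, 22, 326], [249.0, 199.6]), ([236, 224, 24, 7, 103], [247.4, 227.4]), ([233, 234, 26, 12, 228], [245.7, 239.6])]
```

Run:
```python
from m import *
im=np.load('pics/top3.npz')['img'];hsv=cv2.cvtColor(im,cv2.COLOR_RGB2HSV)
for c in ('red','blue'):
    m=cv2.inRange(hsv,*map(np.array,H[c]))[173:190,255:320]; 
    print(c,[(173+i,int(r.nonzero()[0].min())+255,int(r.nonzero()[0].max())+255) for i,r in enumerate(m) if r.any()])
    ys,xs=m.nonzero(); u=xs.mean()+255; vb=ys.max()+173
    print(u, atz('top3',(u,177.5),150))
print('tags',[proj('top3',[p]).round(1) for p in [(632.1,-99.6,150),(633.4,-29.6,150),(632.5,-99.6,150)]])
# scene cap-top ellipse extents
im=np.load('pics/scene3.npz')['img'];hsv=cv2.cvtColor(im,cv2.COLOR_RGB2HSV)
for c,b in (('red',(270,185,300,216)),('blue',(232,185,265,216))):
    m=cv2.inRange(hsv,*map(np.array,H[c]))[b[1]:b[3],b[0]:b[2]]; ys,xs=m.nonzero(); print(c,xs.min()+b[0],xs.max()+b[0],ys.min()+b[1],ys.max()+b[1], xs.mean()+b[0])
print(proj('scene3',[(632.1,-99.6,136),(632.1,-99.6,150),(630.7,-28.8,136),(630.7,-28.8,150)]).round(1))
```

```text
red [(173, 267, 282), (174, 267, 282), (175, 267, 282), (176, 267, 282), (177, 267, 282), (178, 267, 282), (179, 267, 281), (180, 268, 280), (181, 269, 279), (182, 270, 278), (183, 273, 276)]
274.3378378378378 [625.65436779 -28.79350005 150.        ]
blue [(173, 299, 313), (174, 299, 314), (175, 299, 314), (176, 299, 314), (177, 298, 314), (178, 299, 313), (179, 299, 313), (180, 300, 313), (181, 301, 312), (182, 302, 311), (183, 304, 308)]
306.27814569536423 [625.50806244 -98.8426761  150.        ]
tags [array([[306.6, 174.6]]), array([[274.7, 174.1]]), array([[306.6, 174.4]])]
red 276 295 193 211 285.3219512195122
blue 240 258 190 211 249.03680981595093
[[249.  200.5]
 [248.7 194.9]
 [285.5 203.3]
 [285.6 197.7]]
```

Request:
{"name": "send_rows", "arguments": {"moves": [[[0,0,0.01,0,0,0,-1],[0,0,0.03,0,0,0,-1],[0,0,0.035,0,0,0,-1],[0,0,0.035,0,0,0,-1],[0,0,0.035,0,0,0,-1],[0,0,0.025,0,0,0,-1],[0.005,0.01,0,0,0,-0.035,-1],[0.015,0.02,0,0,0,-0.05,-1],[0.02,0.025,0,0,0,-0.05,-1],[0.02,0.025,0,0,0,-0.05,-1]]], "grip_force": 70}}

```text
clock: 12.0
eef_pos: [524.7, -87.4, 239.6]
tcp_rot: [3.141, 0.0, 1.798]
contact_force: [1.0, -0.5, -3.3]
opening: 0.427
grasp_force: 70.9
```

Request:
{"name": "send_rows", "arguments": {"moves": [[[0.02,0.025,0,0,0,-0.05,-1],[0.02,0.025,0,0,0,-0.05,-1],[0.02,0.025,0,0,0,-0.05,-1],[0.02,0.025,0,0,0,-0.05,-1],[0.02,0.02,0,0,0,-0.05,-1],[0.009,0.009,0,0,0,0,-1],[0,0,0,0,0,0,-1],[0,0,0,0,0,0,-1]]]}}

```text
clock: 12.8
eef_pos: [632.7, 40.2, 238.7]
tcp_rot: [-3.14, 0.001, 1.552]
contact_force: [-0.3, -0.5, -2.7]
opening: 0.428
grasp_force: 71.0
```

Request:
{"name": "send_rows", "arguments": {"moves": [[[0.0015,0.001,-0.01,0,0,0,-1],[0,0,-0.025,0,0,0,-1],[0,0,-0.03,0,0,0,-1],[0,0,-0.03,0,0,0,-1],[0,0,-0.02,0,0,0,-1],[0,0,-0.01,0,0,0,-1],[0,0,-0.006,0,0,0,-1],[0,0,-0.004,0,0,0,-1],[0,0,0,0,0,0,-1],[0,0,0,0,0,0,-1]]]}}

```text
clock: 13.8
eef_pos: [635.7, 41.8, 104.8]
tcp_rot: [3.14, -0.0, 1.551]
contact_force: [0.4, 0.3, -3.1]
opening: 0.428
grasp_force: 71.1
```

Request:
{"name": "send_rows", "arguments": {"moves": [[[-0.0015,-0.0005,-0.002,0,0,0,-1],[0,0,-0.001,0,0,0,-1],[0,0,-0.001,0,0,0,-1],[0,0,0,0,0,0,-1],[0,0,0,0,0,0,-1]]]}}

```text
clock: 14.3
eef_pos: [633.7, 41.4, 100.3]
tcp_rot: [3.141, -0.0, 1.551]
contact_force: [-0.4, 0.3, 1.9]
opening: 0.424
grasp_force: 71.5
```

Request:
{"name": "send_rows", "arguments": {"moves": [[[0,0,0,0,0,0,0.3],[0,0,0,0,0,0,1],[0,0,0,0,0,0,1],[0,0,0,0,0,0,1],[0,0,0.02,0,0,0,1],[0,0,0.04,0,0,0,1],[0,0,0.045,0,0,0,1],[0,0,0.045,0,0,0,1],[0,0,0.045,0,0,0,1],[0,0,0.045,0,0,0,1]]], "grip_force": 30}}

```text
clock: 15.3
eef_pos: [633.3, 41.3, 341.9]
tcp_rot: [3.141, -0.0, 1.551]
contact_force: [0.9, 1.2, 0.5]
opening: 1.0
grasp_force: 0.0
```

Request:
{"name": "send_rows", "arguments": {"moves": [[[-0.01,0.01,0,0,0,0.14,1],[-0.01,0.01,0,0,0,0.14,1],[-0.01,0.01,0,0,0,0.14,1],[-0.01,0.01,0,0,0,0.14,1],[-0.01,0.01,0,0,0,0.14,1],[-0.01,0.01,0,0,0,0.14,1],[-0.01,0.01,0,0,0,0.14,1],[-0.01,0.01,0,0,0,0.14,1],[0,0.01,0,0,0,0.14,1],[-0.01,0,0,0,0,0.14,1]]]}}

```text
clock: 16.3
eef_pos: [543.9, 132.3, 339.9]
tcp_rot: [3.141, 0.001, 2.957]
contact_force: [-0.1, -0.6, 0.3]
opening: 1.001
grasp_force: 0.0
```

Run:
```python
from m import *
s=sense();print(s['eef_pos'],s['tcp_rot'])
save('scene4','scene');save('top4','top')
im=np.load('pics/top4.npz')['img'];hsv=cv2.cvtColor(im,cv2.COLOR_RGB2HSV)
for c,w in (('red',(258,292)),('blue',(293,325)),('yellow',(225,258))):
    m=cv2.inRange(hsv,*map(np.array,H[c]))[173:190,w[0]:w[1]]; ys,xs=m.nonzero()
    if len(xs): print(c,xs.mean()+w[0],ys.max()+173,len(xs),[(i+173,int(r.sum()/255)) for i,r in enumerate(m) if r.any()][-5:])
t=im[140:225,150:340]; sc=np.load('pics/scene4.npz')['img'][60:285,190:430]
t=cv2.resize(t,(570,255),interpolation=cv2.INTER_CUBIC); sc=cv2.resize(sc,(360,338),interpolation=cv2.INTER_CUBIC)
w=cv2.resize(grab_frame('wrist')['img'],(400,300))
c=np.zeros((594,770,3),np.uint8); c[:255,:570]=t; c[255:593,:360]=sc; c[255:555,365:765]=w
cv2.imwrite('pics/v6.png',c[:,:,::-1])
```

```text
[543.88600431 132.29964353 339.86671598] [3.14105417e+00 5.50856158e-04 2.95734415e+00]
red 274.3378378378378 183 148 [(179, 15), (180, 13), (181, 11), (182, 9), (183, 4)]
blue 306.27814569536423 183 151 [(179, 15), (180, 14), (181, 12), (182, 10), (183, 5)]
yellow 242.251968503937 181 127 [(177, 15), (178, 15), (179, 13), (180, 11), (181, 9)]
```

View pics/v6.png

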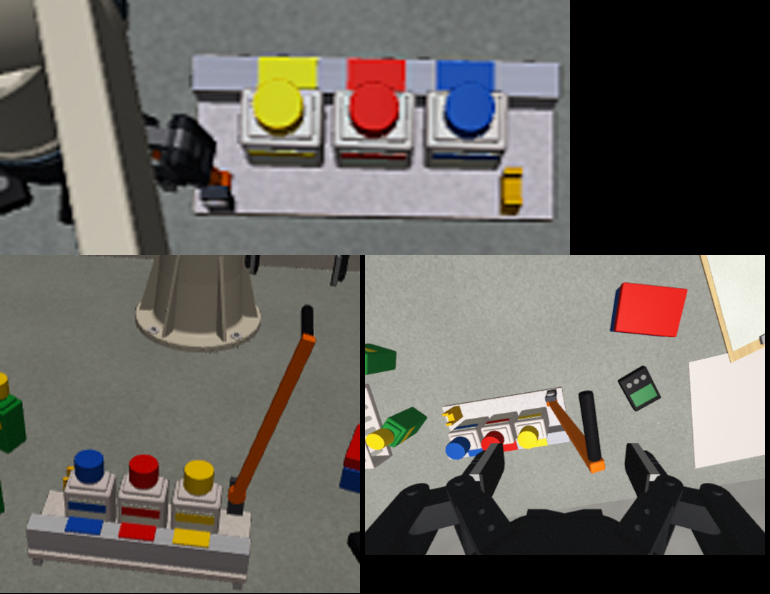

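All three bottles stand in a row in front of their tags, labels square, red–yellow and red–blue spacing both about 32 px. The bar handle is in the wrist view at (592,430), between the fingers and about 24 mm toward +y. Next I'll centre over it and grip.

Request:
{"name": "send_rows", "arguments": {"moves": [[[0,0.012,0,0,0,0.085,1],[0,0.012,0,0,0,0.08,1],[0,0,-0.01,0,0,0,1],[0,0,-0.02,0,0,0,1],[0,0,-0.02,0,0,0,1],[0,0,-0.01,0,0,0,1],[0,0,0,0,0,0,1],[0,0,0,0,0,0,1]]], "grip_force": 30}}

```text
clock: 17.25
eef_pos: [543.9, 155.1, 280.2]
tcp_rot: [-3.142, 0.0, 3.114]
contact_force: [0.4, -0.2, 0.5]
opening: 1.003
grasp_force: 0.0
```

Request:
{"name": "send_rows", "arguments": {"moves": [[[0,0,0,0,0,0,-1],[0,0,0,0,0,0,-1],[0,0,0,0,0,0,-1],[0,0,0,0,0,0,-1],[0,0,0,0,0,0,-1],[0,0,0,0,0,0,-1],[0,0,0,0,0,0,-1],[0,0,0,0,0,0,-1]]]}}

```text
clock: 18.05
eef_pos: [543.6, 155.3, 280.1]
tcp_rot: [3.141, 0.0, 3.116]
contact_force: [-1.0, -0.6, 2.3]
opening: 0.151
grasp_force: 29.2
```

```bash
python3 -c "
import numpy as np
t=np.linspace(1.818,0,31);y=-250*np.cos(t);z=250*np.sin(t)
dy=np.round(np.diff(np.round(y,0))/1000,3);dz=np.round(np.diff(np.round(z))/1000,3)
x=np.round(.019*y,0);dx=np.diff(x)/1000
for i in range(30): print([dx[i],dy[i],dz[i]],end=' ' if i%5<4 else '\n')"
```

```text
[np.float64(0.0), np.float64(-0.015), np.float64(0.004)] [np.float64(0.0), np.float64(-0.015), np.float64(0.002)] [np.float64(-0.001), np.float64(-0.015), np.float64(0.001)] [np.float64(0.0), np.float64(-0.015), np.float64(0.001)] [np.float64(-0.0), np.float64(-0.015), np.float64(0.0)]
[np.float64(-0.001), np.float64(-0.015), np.float64(-0.002)] [np.float64(0.0), np.float64(-0.015), np.float64(-0.002)] [np.float64(0.0), np.float64(-0.015), np.float64(-0.003)] [np.float64(0.0), np.float64(-0.014), np.float64(-0.004)] [np.float64(-0.001), np.float64(-0.015), np.float64(-0.005)]
[np.float64(0.0), np.float64(-0.014), np.float64(-0.006)] [np.float64(0.0), np.float64(-0.013), np.float64(-0.006)] [np.float64(0.0), np.float64(-0.014), np.float64(-0.008)] [np.float64(-0.001), np.float64(-0.012), np.float64(-0.008)] [np.float64(0.0), np.float64(-0.013), np.float64(-0.009)]
[np.float64(0.0), np.float64(-0.011), np.float64(-0.009)] [np.float64(0.0), np.float64(-0.011), np.float64(-0.011)] [np.float64(-0.001), np.float64(-0.011), np.float64(-0.011)] [np.float64(0.0), np.float64(-0.009), np.float64(-0.011)] [np.float64(0.0), np.float64(-0.009), np.float64(-0.013)]
[np.float64(0.0), np.float64(-0.009), np.float64(-0.012)] [np.float64(0.0), np.float64(-0.007), np.float64(-0.013)] [np.float64(0.0), np.float64(-0.007), np.float64(-0.014)] [np.float64(0.0), np.float64(-0.006), np.float64(-0.014)] [np.float64(-0.001), np.float64(-0.005), np.float64(-0.014)]
[np.float64(0.0), np.float64(-0.004), np.float64(-0.015)] [np.float64(0.0), np.float64(-0.003), np.float64(-0.015)] [np.float64(0.0), np.float64(-0.002), np.float64(-0.015)] [np.float64(0.0), np.float64(-0.002), np.float64(-0.015)] [np.float64(0.0), np.float64(0.0), np.float64(-0.015)]
```

Request:
{"name": "send_rows", "arguments": {"moves": [[[0,-0.015,0.004,0,0,0,-1],[0,-0.015,0.002,0,0,0,-1],[-0.001,-0.015,0.001,0,0,0,-1],[0,-0.015,0.001,0,0,0,-1],[0,-0.015,0,0,0,0,-1]]]}}

```text
clock: 18.55
eef_pos: [542.0, 78.7, 287.9]
tcp_rot: [-3.142, -0.001, 3.115]
contact_force: [-3.0, 1.9, 0.5]
opening: 0.154
grasp_force: 29.4
```

Request:
{"name": "send_rows", "arguments": {"moves": [[[-0.001,-0.015,-0.002,0,0,0,-1],[0,-0.015,-0.002,0,0,0,-1],[0,-0.015,-0.003,0,0,0,-1],[0,-0.014,-0.004,0,0,0,-1],[-0.001,-0.015,-0.005,0,0,0,-1],[0,-0.014,-0.006,0,0,0,-1],[0,-0.013,-0.006,0,0,0,-1],[0,-0.014,-0.008,0,0,0,-1],[-0.001,-0.012,-0.008,0,0,0,-1],[0,-0.013,-0.009,0,0,0,-1]]]}}

```text
clock: 19.55
eef_pos: [539.4, -60.6, 234.0]
tcp_rot: [3.141, -0.0, 3.116]
contact_force: [-2.3, 3.6, -2.1]
opening: 0.152
grasp_force: 29.2
```

Request:
{"name": "send_rows", "arguments": {"moves": [[[0,-0.011,-0.009,0,0,0,-1],[0,-0.011,-0.011,0,0,0,-1],[-0.001,-0.011,-0.011,0,0,0,-1],[0,-0.009,-0.011,0,0,0,-1],[0,-0.009,-0.013,0,0,0,-1]]]}}

```text
clock: 20.05
eef_pos: [538.4, -111.7, 179.0]
tcp_rot: [-3.141, -0.0, 3.116]
contact_force: [-4.1, 1.5, 0.5]
opening: 0.149
grasp_force: 29.5
```

Request:
{"name": "send_rows", "arguments": {"moves": [[[0,-0.009,-0.012,0,0,0,-1],[0,-0.007,-0.013,0,0,0,-1],[0,-0.007,-0.014,0,0,0,-1],[0,-0.006,-0.014,0,0,0,-1],[0,-0.005,-0.014,0,0,0,-1],[0,-0.004,-0.015,0,0,0,-1],[0,-0.003,-0.015,0,0,0,-1],[0,-0.002,-0.015,0,0,0,-1],[0,0,-0.005,0,0,0,-1],[0,0,0,0,0,0,-1]]]}}

```text
clock: 21.05
eef_pos: [537.4, -153.5, 61.4]
tcp_rot: [3.141, -0.003, 3.116]
contact_force: [-4.3, 3.5, -1.4]
opening: 0.152
grasp_force: 29.2
```

Request:
{"name": "send_rows", "arguments": {"moves": [[[0,-0.001,-0.01,0,0,0,-1],[0,0,-0.008,0,0,0,-1],[0,0,-0.003,0,0,0,-1],[0,0,-0.002,0,0,0,-1],[0,0,-0.001,0,0,0,-1],[0,0,0,0,0,0,-1]]]}}

```text
clock: 21.65
eef_pos: [538.5, -154.3, 41.7]
tcp_rot: [3.141, -0.0, 3.116]
contact_force: [-14.9, 9.0, 33.2]
opening: 0.147
grasp_force: 33.1
```

The wrist force jumped to about 33 N, so the bar is resting on something. I'll release, rise, and check numerically that it is really in the catch.

Request:
{"name": "send_rows", "arguments": {"moves": [[[0,0,0.001,0,0,0,-1],[0,0,0,0,0,0,0.3],[0,0,0,0,0,0,0.3],[0,0,0,0,0,0,0.3],[0,0,0.02,0,0,0,0.3],[0,0,0.03,0,0,0,0.3],[-0.01,0,0.03,0,0,0,0.3],[-0.04,0,0.03,0,0,0,0.3],[-0.04,0,0.03,0,0,0,0.3],[-0.04,0,0.03,0,0,0,0.3]]]}}

```text
clock: 22.65
eef_pos: [407.4, -154.9, 210.7]
tcp_rot: [-3.141, 0.0, 3.116]
contact_force: [0.4, -1.0, -0.0]
opening: 0.65
grasp_force: 0.0
```

Request:
{"name": "send_rows", "arguments": {"moves": [[[-0.04,-0.02,0,0,0,0,0.3],[-0.04,-0.03,0,0,0,0,0.3],[-0.03,-0.03,0,0,0,0,0.3],[0,-0.04,0,0,0,0,0.3],[0,-0.04,0,0,0,0,0.3],[0,0,0,0,0,0,0.3]]]}}

```text
clock: 23.25
eef_pos: [299.0, -319.5, 210.5]
tcp_rot: [-3.138, 0.002, 3.113]
contact_force: [0.2, -0.6, -0.7]
opening: 0.649
grasp_force: 0.0
```

Run:
```python
from m import *
np.set_printoptions(precision=1,suppress=True)
s=sense();print(s['eef_pos'],s['contact_force'])
save('scene5','scene');save('top5','top')
o=np.array([633.4,-29.6,0]);ps=-.019
def W(x,y,z): return o+[x*np.cos(ps)-y*np.sin(ps),x*np.sin(ps)+y*np.cos(ps),z]
for n in ('scene5','top5'):
    im=np.load(f'pics/{n}.npz')['img'];m=cv2.inRange(cv2.cvtColor(im,cv2.COLOR_RGB2HSV),(5,150,60),(14,255,255))
    k,l,st,ce=cv2.connectedComponentsWithStats(m)
    big=[i for i in range(1,k) if st[i,4]>15]
    for i in big: print(n,st[i],ce[i])
    r=np.isin(l,[i for i in big])
    for u in (range(210,350,10) if n[0]=='s' else []):
        v=np.nonzero(r[150:260,u])[0]+150
        if len(v): print(u,v.min(),v.max(),end='; ')
    print()
    for th in (0,.04,.08):
        # bar end corners: top edge rear & front, bottom front
        c=lambda r_,h,x:W(x,122-r_*np.cos(th)-h*np.sin(th)*-1*-1,75+r_*np.sin(th)+h*np.cos(th))
        P=[c(257,8,-39),c(257,-8,-39),c(257,8,-51),c(20,8,-39)]
        print(n,th,proj(n,P).tolist())
for n in('scene5','top5'):
  for c in H: print(n,c,[x for x in comps(n,c) if 200<x[1][0]<350 and 155<x[1][1]<262])
```

```text
[ 299.  -319.5  210.5] [ 0.2 -0.6 -0.7]
scene5 [540  31  20  32 444] [551.7  48.5]
scene5 [131 171   9  11  80] [135.4 175.7]
scene5 [224 201  13  10  89] [229.  205.6]
scene5 [267 207   5   8  31] [268.5 210.1]
scene5 [302 210   5   9  37] [303.7 213.8]
scene5 [338 212  16  14 178] [345.8 218.5]
230 202 210; 270 207 211; 340 214 222; 
scene5 0 [[222.86495888596784, 204.788387688023], [223.4067196557898, 210.60365072718116], [224.22250861048244, 201.06402609895716], [337.9277232166042, 216.75792259158618]]
scene5 0.04 [[222.45735557508368, 200.99079481075762], [223.30707982888228, 206.90460547313003], [223.8265248442979, 197.27455184484262], [337.8042348679528, 216.4486021313128]]
scene5 0.08 [[222.24237639190432, 197.17716657271242], [223.40069753282432, 203.18097905949148], [223.621772379218, 193.46916311557143], [337.6963593447444, 216.1458996224333]]
top5 [217 197  11   5  39] [221.7 199. ]
top5 [227 202 103   3 123] [284.3 202.5]
top5 [419 218   9   8  49] [423.5 221.2]

top5 0 [[332.73193955961904, 198.57893513208927], [331.959168064605, 199.94383117625316], [332.7528603191193, 203.6634444624138], [230.2963524181241, 196.96167907322706]]
top5 0.04 [[333.288909843532, 197.6837417889635], [332.228177088958, 199.06727866865455], [333.3110062440183, 202.8116831510936], [230.39761904443736, 196.893778372532]]
top5 0.08 [[333.6739967701031, 196.7723417864376], [332.32431304270926, 198.1727846492014], [333.69698100360296, 201.9443615657049], [230.48545784569393, 196.82680646148307]]
scene5 red [([276, 193, 20, 13, 202], [285.3, 198.8]), ([269, 238, 25, 12, 241], [281.1, 243.5])]
scene5 blue [([240, 190, 19, 22, 299], [248.8, 199.2]), ([236, 224, 24, 7, 103], [247.4, 227.4]), ([233, 234, 26, 12, 228], [245.7, 239.6])]
scene5 yellow []
top5 red [([266, 160, 19, 24, 381], [274.7, 170.2])]
top5 blue [([296, 160, 19, 24, 374], [305.5, 170.5])]
top5 yellow [([235, 159, 21, 23, 375], [243.9, 169.1])]
```

The bar end spans scene rows 201 to 210, and θ=0 predicts 201.1 to 210.6, so the bar is closed in the catch. The red and blue bottles haven't moved, and yellow is in its place. Nothing touches the robot.

```bash
python3 -c "
from rig import sign_off
print(sign_off())"
```

```text
the job is handed in; nothing more can be done
None
```

The job is handed in: the blue and yellow bottles stand upright beside the red one in front of their tags, labels facing front, and the orange bar rests level in the yellow catch, at 23 s of the 67 s allowed.

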